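# Clear the mug off the bread bin and hold its lid open

## Robot

A 7-joint arm with a two-finger parallel gripper is mounted at the origin on the work surface. World frame = base frame: x ahead of the robot, y to its left, z up, the work surface at z = 0. Lengths are in m, angles in rad, forces in N, time in s.
With the tool pointing down it reaches from about 0.425 to 0.925 m from the base axis. Payload 6.8 kg.
Tool frame: the origin (TCP) lies at the very end of the fingers, on their centre line; the grasp point (between the pads) lies 19 mm behind it; z points along the fingers, y is the line along which they close (so a half turn about z gives the same grasp; the last joint's range is limited). The gripper opens to 85 mm and grips with 20 to 120 N. Pads are 22 mm wide; open, the fingers measure 114 mm over their backs; the gripper's body (76 mm by 85 mm) begins 54 mm behind the grasp point. The pads swing forward as they close: fully open they stand 13 mm farther back than shut.
Start: joints at [-0.108, 0.477, 0.022, 1.555, -0.011, 1.109, -0.083], TCP at [0.675, 0, 0.231] pointing down, gripper open.
Joint ranges: [-2.96, 2.96], [-0.34, 2.1], [-1.41, 1.46], [0.24, 2.44], [-1.37, 4.51], [0.17, 1.92], [-2.96, 2.96]. Speed limits (rad/s): [2.39, 2.39, 3.14, 3.14, 3.14, 3.14, 3.14].

## Interface

Orientations are given as a unit quaternion [w, x, y, z].
In Python, from station import bot gives the robot as it stands. The module is installed in compiled form; this text tells all that it offers.
- The arm moves only by the shell command python3 -m jog 'ROWS' [OPENING] [FORCE]. ROWS is JSON, a list of rows, each a list of 4 numbers: the shift along the tool's x, y, z in cm, then the turn about the tool's z in rad. In form: [[x, y, z, spin], ...]. A call has 1 to 20 rows; each row is the pose to reach, as a shift and turn from the pose commanded when the call began, along the tool's axes at that moment; what a row does not reach only later rows make up. A row lasts 1/12 s, in which the tool goes at most 41.7 mm and 7.16 degrees, less where a joint would pass 70% of its speed; a pose out of reach is approached as far as the arm can. A call with a gripper value outside its range is refused whole. OPENING is the closure, from -1 (fully open) to 1 (shut), set as the call begins (- or left out, the last holds). The fingers move at their own pace and stop on an object; FORCE is the grip in N (left out, the last holds). Time passes only in rows, so rows that repeat a pose let the fingers close. It gives the time, the measured TCP pose, the force, the opening and the grip force at its end, in the units of the state.
- bot.get_obs(): the state, without advancing time (a new reading comes with each control period).
- bot.read_camera(name): name is "scene" or "side" or "wrist"; returns a dict with "pixels" (480x640x3 uint8, red, green, blue), "depth" (480x640 float32, m along the optical axis (not along the pixel's ray), 0 where there is no reading), "fovy" (degrees; the focal length in pixels is half the picture's height over the tangent of half this angle, whatever the lens; pixels are square), "cx", "cy" (the principal point, pixels), "pose" (4x4, takes a point from camera to world coordinates). Camera axes: x right, y down, z forward; pixel columns grow to the right and rows downward; lengths in m; the calibration is good to about 2 mm. The wrist camera is an equidistant fisheye: a pixel r from the principal point sees the ray r / f radians off the axis. A picture is of the moment at which its call begins.
- bot.hand_in(): hands the job in; it is judged then, once.
The state is a dict: "t": time; "q": joint angles; "joint_vel": joint speeds; "joint_torque": joint torques, N m; "eef_pos": TCP position; "tool_rot": TCP orientation; "contact_force": force on the tool from outside, world axes, zero at the start; "torque": the same for the moment, N m; "gripper_width": opening from 0.0 (shut) to 1.0 (fully open); "grasp_force": force on a finger pad.
Only numpy, scipy, OpenCV 4.12 (cv2) and the standard library are available. Lean on these libraries where they do the work, as an engineer would, in place of code of your own. Each camera call takes 0.05 s, during which the arm holds its last target. There are 200 camera calls.

## Task

Take the mug that stands on the bread bin's lid and hang it by its handle on the hook of the mug stand, without dropping it and with the lid still shut. Then lift the lid to about 60 degrees from closed and keep holding it there, still, so that I can put the loaf in: the lid falls shut if let go, so finish while holding it. Leave the loaf, the soap bottle and the pepper mill where they are.

Things in the scene. Friction and masses are not known exactly. Their poses are not given: they have to be found in the camera images.
- bread_bin: Grey bread bin, fixed to the worktop: an open box 190 (its x) by 280 (its y) by 120 mm high, 8 mm walls, with a flat light wooden lid 12 mm thick (top of the shut lid 132 mm above the worktop). Origin: centre of the underside; z up; its -x side, where the lid's handle is, faces the robot, turned by up to 0.2 rad.
- lid (a joint): Angle of the bread bin's lid in rad: 0 shut, growing as its robot-side edge rises; 60 degrees is 1.047; stop at 1.8. The lid (about 0.45 kg) has a nearly free hinge and falls shut when let go at 60 degrees.
- lid_hinge (a point): Point on the lid's hinge axis, mid-way along it: on the bin's far (+x) rim, 95 mm in +x of the bin's centre, 120 mm above the worktop. The axis runs along the bin's y. The point turns with the lid.
- lid_handle (a point): Middle of the grip bar of the lid's dark steel bow handle, near the lid's robot-side edge. Round bar, 12 mm thick, about 90 mm long along the bin's y, centre line 38 mm above the lid's upper face, a post at each end. Lid shut: 170 mm in -x of the hinge axis and 50 mm above it. Turns with the lid. Pinched lightly (15 N) from above, the bar can turn between the fingers as the lid rises.
- mug: White ceramic mug, loose, standing upright on the shut lid at the start. Round body 64 mm outside diameter, 90 mm high, walls 4 mm, about 0.25 kg (0.18 to 0.35), with one handle that points along its +y. Origin: centre of its underside; z up through the mouth.
- mug_eye (a point): Centre of the opening in the mug's handle: 44.5 mm from the mug's axis along its +y, 47 mm above its underside. The opening is 25 mm (radially) by 42 mm (height), passed through along the mug's x. The handle bar is round, 10 mm thick, its outermost point 67 mm from the axis; the underside of the handle's top is 21 mm above this point.
- mug_stand: Dark steel mug stand, fixed to the worktop left or right of the bin: round foot 130 mm across, 12 mm high; one post, 14 mm thick, 212 mm high, 45 mm in +x of the foot's centre; at its top one level hook arm that reaches in the stand's -x (roughly to the robot). Origin: centre of the foot's underside; z up. Turned by up to 0.3 rad.
- hook_mid (a point): Point on the hook arm's centre line, 10 mm in -x of the stand's origin, 210 mm above the worktop; axes as the stand. The arm is a round bar 8 mm thick, level from the post (55 mm in +x of here) to 40 mm in -x; from there the tip slants up, ending 55 mm in -x and 14 mm higher (18 with its thickness). A mug hung here swings until its body is below the arm.
- loaf: Brown loaf of bread 170 by 85 by 77 mm, loose, lying on a 14 mm thick wooden board (220 by 140 mm) on the other side of the bin from the mug stand. Origin: centre of its underside. Leave it.
- soap_bottle: Green washing-up bottle, 60 mm diameter, 190 mm high, loose, standing left behind the work. Origin: centre of its underside. Leave it.
- pepper_mill: Dark wooden turned pepper mill, 56 mm diameter, 170 mm high, loose, standing right behind the work. Origin: centre of its underside. Leave it.
Mind the look-alikes: they are no part of the job. What is meant by the mug is not purple, and is the smaller of those in its own colour.

How it is judged:
On the way:
1. the mug hangs by its handle on the hook, let go, with the lid still shut (x of hook_mid in the frame of mug between -0.045 and 0.045 m and y of hook_mid in the frame of mug between 0.027 and 0.067 m and z of hook_mid in the frame of mug between 0.012 and 0.082 m and contact force between mug and the arm below 0.1 N and contact force between mug and the fingers below 0.1 N and value of joint lid below 0.12 rad), for 0.4 s.
At the end, for the whole second after the job is handed in: The mug hangs at rest by its handle on the hook arm, untouched by the robot; the lid stands still at 60 degrees, give or take 8, with the robot still pressing on it (over 0.5 N); loaf, soap bottle and pepper mill are within 30 mm of where they were, not tipped (x of hook_mid in the frame of mug between -0.045 and 0.045 m and y of hook_mid in the frame of mug between 0.027 and 0.067 m and z of hook_mid in the frame of mug between 0.012 and 0.082 m and contact force between mug and the arm below 0.1 N and contact force between mug and the fingers below 0.1 N and contact force between mug and mug_stand above 0.3 N and linear speed of mug below 0.1 m/s and value of joint lid between 0.908 and 1.187 rad and velocity of joint lid between -0.05 and 0.05 rad/s and contact force between any of the fingers, the arm and bread_bin above 0.5 N); the arm keeps its last pose, push and grip.
It fails at once if the lid is lifted while the mug is not on the hook (value of joint lid above 0.2 rad and distance between mug_eye and hook_mid above 0.07 m).
It fails at once if the mug is dropped (faster than 1.4 m/s) (linear speed of mug above 1.4 m/s).
It fails at once if the loaf, soap bottle or pepper mill is shifted by 30 mm or tipped over (distance of any of loaf, soap_bottle, pepper_mill from where it was at the start of the episode above 0.03 m or angle between any of loaf, soap_bottle, pepper_mill's own z axis and vertical above 0.35 rad).
It also fails if it takes over 64 s, if anything falls off the work surface, if the arm or the gripper's body presses on something with over 40 N, if the wrist force passes 120 N, or if a joint passes its speed limit or range.

## Working session

There is one attempt and no reset: what is moved stays moved. The work goes in short steps, Python scripts to look and compute and a shell command to move; the robot and the scene stay as the last step left them, time stands still between calls to the robot, and variables do not carry over. Pictures are saved under pics/ and viewed, at most 10 in all, crops included, and the job is handed in when it is done.

```bash
mkdir -p pics; ls
cat > h.py <<'E'
import numpy as np, cv2
from station import bot
def shot(n,tag):
    c=bot.read_camera(n); np.savez(f'pics/{tag}.npz',**c); cv2.imwrite(f'pics/{tag}.png',c['pixels'][:,:,::-1]); return c
def load(tag): return dict(np.load(f'pics/{tag}.npz'))
def ray(c,u,v):
    f=240/np.tan(np.radians(float(c['fovy']))/2); return np.array([(u-c['cx'])/f,(v-c['cy'])/f,1.])
def pt(c,u,v,d=None):  # pinhole
    d=np.median(c['depth'][v-1:v+2,u-1:u+2]) if d is None else d
    return (c['pose']@np.r_[ray(c,u,v)*d,1])[:3]
def cloud(c):
    v,u=np.mgrid[:480,:640]; f=240/np.tan(np.radians(float(c['fovy']))/2)
    d=c['depth']; P=np.stack([(u-c['cx'])/f*d,(v-c['cy'])/f*d,d],-1)
    P=P@c['pose'][:3,:3].T+c['pose'][:3,3]; P[d==0]=np.nan; return P
E
python3 - <<'E'
from h import *
np.set_printoptions(precision=3,suppress=True)
for n in ('scene','side'):
    c=shot(n,n+'0'); print(n,c['fovy'],c['cx'],c['cy'],c['pose'],(c['depth']>0).mean())
print(bot.get_obs())
E
```

```text
pics
scene 54.84527385348966 330.19034758962965 233.4344581176154 [[-0.84   0.313 -0.443  1.016]
 [ 0.542  0.508 -0.669  0.588]
 [ 0.016 -0.803 -0.596  0.662]
 [ 0.     0.     0.     1.   ]] 0.9961263020833333
side 45.05073599555942 325.32162291672086 244.75173738185217 [[ 0.531 -0.446  0.72  -0.392]
 [-0.847 -0.304  0.436 -0.631]
 [ 0.024 -0.842 -0.539  0.909]
 [ 0.     0.     0.     1.   ]] 0.99474609375
{'t': 0.1, 'q': array([-0.108,  0.478,  0.022,  1.556, -0.012,  1.109, -0.083]), 'joint_vel': array([ 0.001, -0.001,  0.   , -0.002,  0.   , -0.   ,  0.001]), 'joint_torque': array([  0.006, -59.777,   1.614, -28.195,   0.013,   0.005,  -0.   ]), 'eef_pos': array([ 0.674, -0.   ,  0.23 ]), 'tool_rot': array([-0.001,  0.707,  0.707, -0.001]), 'contact_force': array([-1.006,  1.197, -0.186]), 'torque': array([-0.01 , -0.009,  0.021]), 'grasp_force': 0.0, 'gripper_width': 1.0004252887323082}
```

View pics/scene0.png

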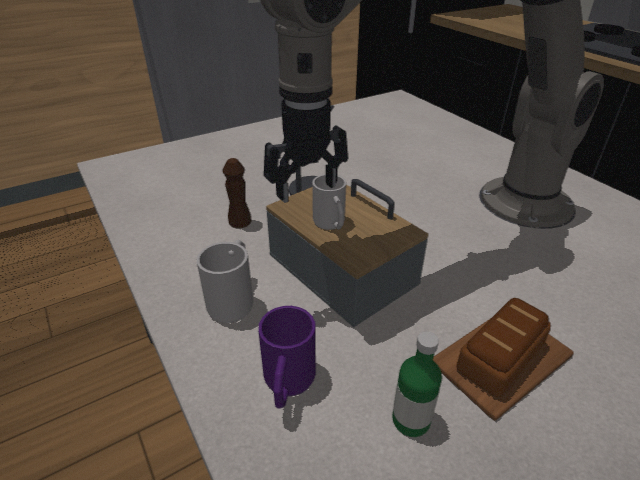

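View pics/side0.png

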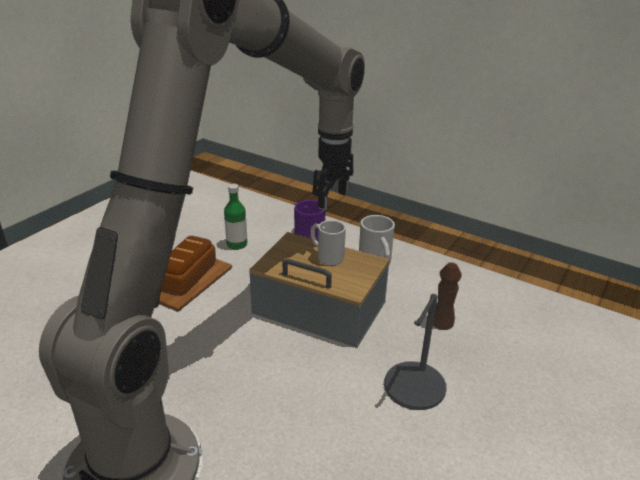

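Candidates: purple mug (scene 288,350 / side 310,215) – wrong colour. Big white mug (scene 226,282 / side 377,238), standing on the worktop – the larger white one. Small white mug on the lid (scene 330,203 / side 330,242) – the smaller of the white ones and on the lid, so it's the target. The hook arm runs in side from (435,297) to about (418,323). I'll confirm in an enlarged crop.

Run:
```python
from h import *
np.set_printoptions(precision=3,suppress=True)
a=load('side0')['pixels'][190:420,240:480,::-1]
cv2.imwrite('pics/crop1.png',cv2.resize(a,None,fx=2.6,fy=2.6,interpolation=cv2.INTER_CUBIC))
b=load('scene0')['pixels'][140:340,190:440,::-1]
cv2.imwrite('pics/crop2.png',cv2.resize(b,None,fx=3,fy=3,interpolation=cv2.INTER_CUBIC))
for n in('scene0','side0'):
    c=load(n);P=cloud(c);px=c['pixels'].astype(int)
    print(n,c['pixels'].shape)
    z=P[...,2]
    # lid top: wooden colour, z about .132
    m=(abs(z-.132)<.008)&(px[...,0]-px[...,2]>25)&(P[...,0]>.4)
    q=P[m]; print('lid n',len(q),'z med',np.median(q[:,2]), 'rect',cv2.minAreaRect(q[:,:2].astype(np.float32)))
    # table
    print('table',np.nanmedian(z[abs(z)<.02]))
    for (l,s) in (('mug',(px.min(-1)>110)&(px.max(-1)-px.min(-1)<25)&(z>.14)&(z<.26)&(P[...,0]>.4)&(P[...,0]<1)&(abs(P[...,1])<.3)),):
        k,lab,st,ce=cv2.connectedComponentsWithStats(s.astype(np.uint8))
        for i in range(1,k):
            if st[i,4]>60:
                q=P[lab==i]; print(l,st[i],q.min(0),q.max(0),np.median(q,0))
```

```text
scene0 (480, 640, 3)
lid n 5545 z med 0.13261232597340367 rect ((0.5634592771530151, -0.9649429321289062), (0.5982447266578674, 2.527616500854492), 8.884794235229492)
table 0.0007962531977202536
mug [313 175  34  16  81] [ 0.571 -0.075  0.192] [ 0.634 -0.011  0.225] [ 0.609 -0.033  0.223]
side0 (480, 640, 3)
lid n 4666 z med 0.1316196540054816 rect ((0.5700908899307251, -0.03634317219257355), (0.19809630513191223, 0.2817501425743103), 7.186460971832275)
table -6.904298342713666e-06
mug [316 220  30  17 143] [ 0.568 -0.077  0.191] [0.633 0.001 0.225] [ 0.605 -0.043  0.221]
```

View pics/crop1.png

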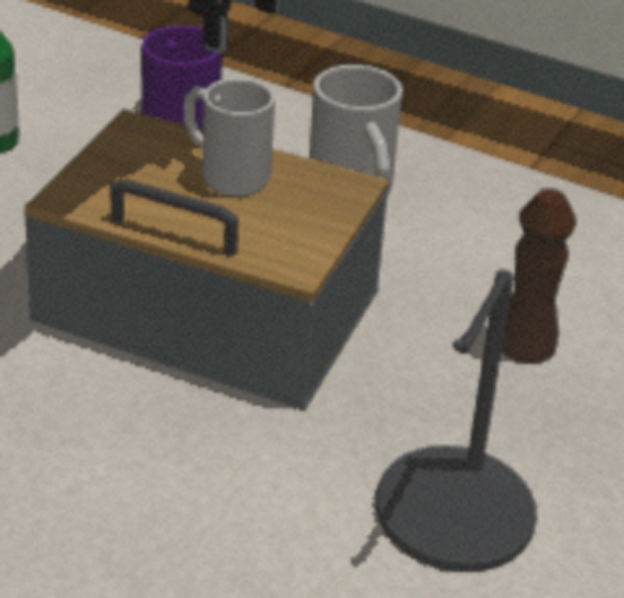

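View pics/crop2.png

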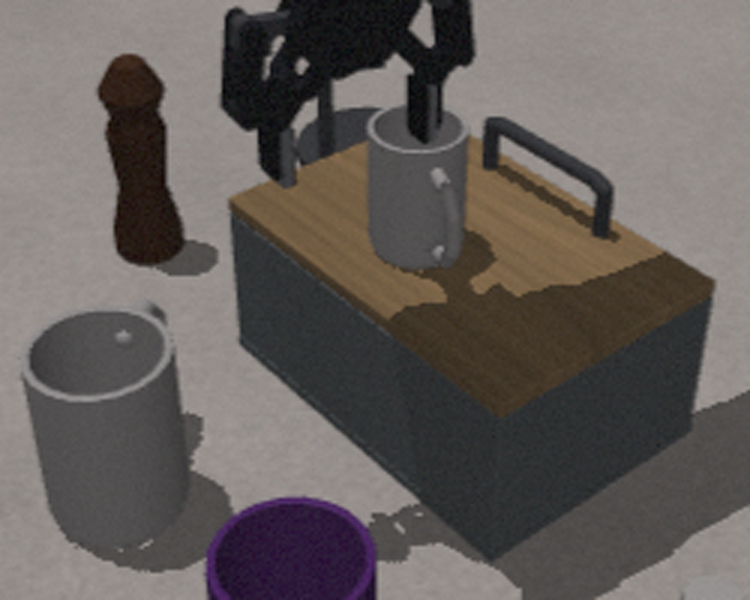

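The crops confirm it: the target is the small white mug on the lid, with its handle to roughly +y and the bow handle on the robot side. The hook arm runs in crop1 from (503,275) to the tip at (460,345). Next I fit the geometry from both views.

Run:
```python
from h import *
from scipy.optimize import least_squares
np.set_printoptions(precision=4,suppress=True)
for n in('scene0','side0'):
    c=load(n);P=cloud(c);px=c['pixels'].astype(int);z=P[...,2];print('==',n)
    grey=(px.max(-1)-px.min(-1)<25)&(px.min(-1)>60)
    near=np.hypot(P[...,0]-.603,P[...,1]+.04)<.09
    m=P[near&grey&(z>.145)&(z<.228)]
    zmax=np.percentile(m[:,2],99)
    def res(p): 
        return np.hypot(*(b[:,:2]-p).T)-.032
    b=m[np.hypot(m[:,0]-.603,m[:,1]+.045)<.037]; 
    for _ in range(3):
        s=least_squares(res,[.603,-.045],loss='soft_l1',f_scale=.002); b=m[np.abs(np.hypot(*(m[:,:2]-s.x).T)-.032)<.005]
    print('mug axis',s.x,'n',len(b),'rms',np.sqrt(np.mean(s.fun**2)),'z99',zmax)
    r=np.hypot(*(m[:,:2]-s.x).T); h=m[(r>.042)&(r<.07)]
    print('handle n',len(h),'dir deg',np.degrees(np.arctan2(*(np.median(h[:,:2],0)-s.x)[::-1])), h.min(0),h.max(0))
    # lid rect
    lid=(abs(z-.132)<.006)&(px[...,0]-px[...,2]>15)&(P[...,0]>.42)&(P[...,0]<.75)&(abs(P[...,1])<.25)
    k,lab,st,_=cv2.connectedComponentsWithStats(lid.astype(np.uint8)); i=1+st[1:,4].argmax()
    q=P[lab==i]; R=cv2.minAreaRect(q[:,:2].astype(np.float32)); print('lid',R,np.median(q[:,2]))
    # lid handle bar: dark, z .15-.185
    dark=(px.max(-1)<110)
    d=P[dark&(z>.160)&(z<.182)&(P[...,0]>.44)&(P[...,0]<.54)&(P[...,1]>-.15)&(P[...,1]<.1)]
    if len(d): print('bar',len(d),d.mean(0),d.min(0),d.max(0))
    # stand
    sd=(P[...,0]>.35)&(P[...,0]<.75)&(P[...,1]<-.22)&(P[...,1]>-.5)&(px.max(-1)<115)
    f=P[sd&(abs(z-.012)<.006)]; 
    if len(f): print('foot',len(f),cv2.minEnclosingCircle(f[:,:2].astype(np.float32)),np.median(f[:,2]))
    a=P[sd&(z>.19)&(z<.235)];
    if len(a): print('arm',len(a),a.min(0),a.max(0)); print(a[np.argsort(a[:,0])][::max(1,len(a)//14)])
    p=P[sd&(z>.04)&(z<.19)]; 
    if len(p): print('post',len(p),np.median(p,0))
```

```text
== scene0
mug axis [ 0.6023 -0.0424] n 1226 rms 0.0018747738214296825 z99 0.22349522220568974
handle n 169 dir deg 76.11779411796107 [ 0.6097 -0.0022  0.1524] [0.6219 0.0252 0.2111]
lid ((0.5713052153587341, -0.03206296265125275), (0.19407382607460022, 0.2816578149795532), 7.353719711303711) 0.1325995021595534
bar 299 [ 0.4995 -0.0357  0.1723] [ 0.4865 -0.1004  0.16  ] [0.5098 0.0185 0.1786]
foot 331 ((0.5665178298950195, -0.3495251536369324), 0.15468022227287292) 0.012357605279150974
arm 14 [ 0.3931 -0.3521  0.2182] [ 0.4026 -0.3439  0.2291]
[[ 0.3931 -0.3503  0.2279]
 [ 0.3935 -0.3494  0.223 ]
 [ 0.3954 -0.3465  0.2218]
 [ 0.396  -0.3458  0.2273]
 [ 0.3966 -0.3495  0.2262]
 [ 0.3971 -0.3488  0.2291]
 [ 0.3977 -0.3477  0.2218]
 [ 0.3978 -0.3521  0.2256]
 [ 0.3979 -0.3519  0.2231]
 [ 0.398  -0.3517  0.2206]
 [ 0.4    -0.3442  0.2261]
 [ 0.4001 -0.3439  0.221 ]
 [ 0.4019 -0.3456  0.2182]
 [ 0.4026 -0.3447  0.2212]]
post 1086 [ 0.6923 -0.2969  0.1097]
== side0
mug axis [ 0.601  -0.0447] n 959 rms 0.0021995194344524476 z99 0.22272916855646943
handle n 94 dir deg 81.16522920340036 [ 0.60
[... 152 characters left out ...]
3) 0.13165543143424085
bar 270 [ 0.4926 -0.0486  0.1716] [ 0.4783 -0.1065  0.1605] [0.5039 0.0123 0.1785]
foot 2265 ((0.5370070934295654, -0.3452922999858856), 0.14678631722927094) 0.011793971535148717
arm 193 [ 0.3876 -0.3574  0.1918] [ 0.507 -0.336  0.227]
[[ 0.3876 -0.3532  0.2266]
 [ 0.3936 -0.3525  0.2268]
 [ 0.411  -0.3542  0.213 ]
 [ 0.4223 -0.3493  0.2124]
 [ 0.4314 -0.3472  0.2125]
 [ 0.4398 -0.3521  0.2089]
 [ 0.4489 -0.3496  0.2138]
 [ 0.4578 -0.3477  0.2143]
 [ 0.4686 -0.3474  0.2119]
 [ 0.4771 -0.3457  0.213 ]
 [ 0.4864 -0.3457  0.2143]
 [ 0.4947 -0.3477  0.2048]
 [ 0.4975 -0.3457  0.1945]
 [ 0.4993 -0.3372  0.2047]
 [ 0.502  -0.336   0.2049]]
post 1295 [ 0.6672 -0.3271  0.1144]
```

Run:
```python
from h import *
from scipy.optimize import least_squares
np.set_printoptions(precision=4,suppress=True)
for n in('scene0','side0'):
    c=load(n);P=cloud(c);px=c['pixels'].astype(int);z=P[...,2];print('==',n)
    dk=px.max(-1)<115
    w=dk&(np.hypot(P[...,0]-.455,P[...,1]+.348)<.1)
    f=P[w&(abs(z-.012)<.004)]
    print('foot',len(f),cv2.minEnclosingCircle(f[:,:2].astype(np.float32)) if len(f) else 0)
    p=P[dk&(z>.03)&(z<.2)&(np.hypot(P[...,0]-.5,P[...,1]+.345)<.03)]
    cam=c['pose'][:3,3]
    if len(p)>20:
        o=np.median(p,0); v=(o-cam)[:2]; v/=np.hypot(*v); 
        # visible surface of a cylinder: nearest face -> centre ~ median + 0.8 r along the view
        print('post',len(p),o, 'centre', o[:2]+v*.0055, p.min(0),p.max(0))
    a=P[w&(z>.2)&(z<.22)&(P[...,0]<.49)&(P[...,0]>.4)]
    if len(a)>20:
        v=np.polyfit(a[:,0],a[:,1],1); print('arm line',v,len(a),a[:,2].mean())
    # mug: joint fit of axis with normals; handle median per view
    g=(px.max(-1)-px.min(-1)<25)&(px.min(-1)>60)
    h=P[g&(z>.15)&(z<.215)&(np.hypot(P[...,0]-.602,P[...,1]+.043)>.046)&(np.hypot(P[...,0]-.602,P[...,1]+.043)<.072)]
    print('handle pts',len(h)); print(h[np.argsort(h[:,1])][::max(1,len(h)//8)]);
```

```text
== scene0
foot 238 ((0.4712863862514496, -0.3689330816268921), 0.058325573801994324)
post 105 [ 0.507  -0.3357  0.057 ] centre [ 0.5043 -0.3405] [ 0.498  -0.344   0.0301] [ 0.5127 -0.3278  0.0931]
handle pts 156
[[0.6165 0.0015 0.1527]
 [0.6166 0.0085 0.1524]
 [0.6123 0.0126 0.209 ]
 [0.614  0.0153 0.2046]
 [0.6133 0.0175 0.2035]
 [0.6201 0.0193 0.1762]
 [0.619  0.0209 0.179 ]
 [0.6138 0.0225 0.1869]
 [0.6171 0.0237 0.1953]]
== side0
foot 2086 ((0.4559701085090637, -0.34776657819747925), 0.06626003980636597)
post 414 [ 0.4975 -0.3452  0.1159] centre [ 0.5028 -0.3435] [ 0.4914 -0.3506  0.0305] [ 0.5048 -0.3357  0.1993]
arm line [ 0.0991 -0.393 ] 117 0.21276093123237508
handle pts 80
[[0.6089 0.0027 0.1661]
 [0.6063 0.0046 0.2088]
 [0.6079 0.0076 0.1535]
 [0.6114 0.0105 0.1932]
 [0.6141 0.0119 0.1688]
 [0.6074 0.0136 0.1914]
 [0.61   0.0152 0.1839]
 [0.6088 0.0171 0.1668]]
```

```bash
python3 -m jog '[[0,0,-3,0],[-2,-3.5,-3,0.1],[-4.35,-7.2,-3,0.2],[-4.35,-7.2,-3,0.2],[-4.35,-7.2,-3,0.2]]' -1
python3 - <<'E'
from h import *
np.set_printoptions(precision=4,suppress=True)
o=bot.get_obs(); print(o['eef_pos'],o['tool_rot'],o['q'])
c=shot('wrist','w1'); print(c['fovy'],c['cx'],c['cy'])
E
```

```text
t: 0.52
eef_pos: [0.6006, -0.0459, 0.2611]
tool_rot: [-0.0, 0.775, 0.632, -0.001]
contact_force: [0.6, 0.6, 0.2]
gripper_width: 1.0
grasp_force: 0.0
[ 0.6006 -0.0459  0.2611] [-0.0003  0.7753  0.6316 -0.001 ] [-0.0843  0.3318  0.0725  1.7052 -0.0255  1.1074 -0.2078]
65.70646984690485 318.71530810971177 241.4881636654736
```

View pics/w1.png

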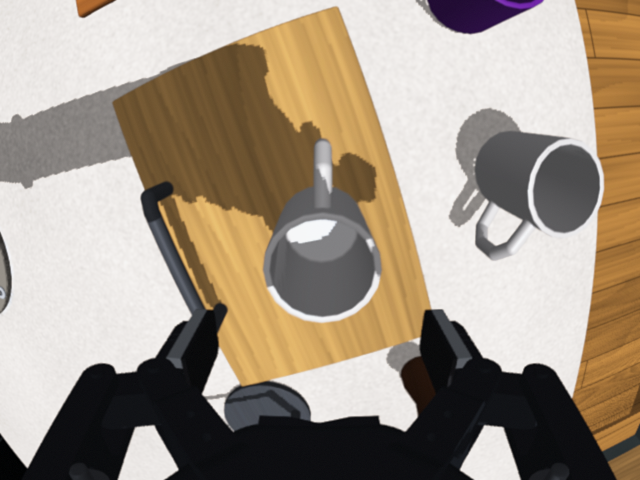

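The wrist view shows the mug rim centred at (323,266) and the handle straight up at (323,145), so the tool is aligned with the mug. Quick cross-check of the mug's place from this view.

```bash
cat >> h.py <<'E'
def wpt(c,u,v,z):
    f=240/np.tan(np.radians(float(c['fovy']))/2); a,b=u-c['cx'],v-c['cy']; r=np.hypot(a,b); t=r/f
    d=c['pose'][:3,:3]@np.array([np.sin(t)*a/r,np.sin(t)*b/r,np.cos(t)]); o=c['pose'][:3,3]
    return o+d*(z-o[2])/d[2]
E
python3 - <<'E'
from h import *
np.set_printoptions(precision=4,suppress=True)
c=load('w1'); 
L,R,T,B=[wpt(c,*p,.2225) for p in((265,266),(381,266),(323,210),(323,321))]
print('rim',L,R,T,B,'centre',(L+R)/2,(T+B)/2, 'diam',np.linalg.norm(L-R),np.linalg.norm(T-B))
print('handle top',wpt(c,323,145,.2),'bar ends',wpt(c,152,192,.176),wpt(c,197,310,.176))
print(c['pose'])
E
```

```text
rim [ 0.5743 -0.0336  0.2225] [ 0.6344 -0.0461  0.2225] [ 0.6103 -0.0102  0.2225] [ 0.5977 -0.0725  0.2225] centre [ 0.6043 -0.0399  0.2225] [ 0.604  -0.0414  0.2225] diam 0.06133522014926312 0.06350089875371837
handle top [0.6167 0.0201 0.2   ] bar ends [0.5003 0.0152 0.176 ] [ 0.505  -0.0744  0.176 ]
[[ 0.9793 -0.1918 -0.0643  0.6171]
 [-0.2023 -0.9297 -0.3079  0.0326]
 [-0.0008  0.3145 -0.9493  0.4032]
 [ 0.      0.      0.      1.    ]]
```

```bash
python3 -m jog '[[0.4,0.15,0,0],[0.4,0.15,3,0],[0.4,0.15,6,0],[0.4,0.15,7.6,0],[0.4,0.15,7.6,0],[0.4,0.15,7.6,0]]' -1; python3 -m jog '[[0,0,0,0],[0,0,0,0],[0,0,0,0],[0,0,0,0],[0,0,0,0],[0,0,0,0],[0,0,0,0],[0,0,0,0],[0,0,0,0],[0,0,0,0]]' 1 30
```

```text
t: 1.07
eef_pos: [0.6058, -0.0386, 0.1845]
tool_rot: [-0.001, 0.774, 0.634, -0.001]
contact_force: [-0.0, -0.3, -0.0]
gripper_width: 1.002
grasp_force: 0.0
t: 1.9
eef_pos: [0.6063, -0.0396, 0.187]
tool_rot: [0.001, 0.774, 0.633, 0.001]
contact_force: [-2.1, 0.5, 5.4]
gripper_width: 0.729
grasp_force: 34.9
```

```bash
python3 -m jog '[[0,0,-1,0],[0,0,-3,0],[0,0,-6,0],[0,0,-9,0],[0,0,-12,0],[-3,-1.2,-12,0],[-6,-2.5,-12,-0.1],[-9,-3.8,-12,-0.2],[-12,-5,-12,-0.3],[-15,-6.3,-12,-0.3],[-18,-7.5,-12,-0.3],[-21,-8.8,-12,-0.3],[-24,-10,-12,-0.3],[-27,-11.3,-12,-0.3],[-30,-12.5,-12,-0.3],[-33,-13.8,-12,-0.3],[-36,-15,-12,-0.3],[-39,-16.3,-12,-0.3],[-40.2,-16.8,-12,-0.3],[-40.2,-16.8,-12,-0.3]]'
python3 - <<'E'
from h import *
np.set_printoptions(precision=4,suppress=True)
o=bot.get_obs(); print(o['eef_pos'],o['tool_rot'],o['q'],o['contact_force'],o['gripper_width'])
shot('side','s2'); c=shot('wrist','w2'); print(c['pose'])
a,b=cv2.imread('pics/s2.png'),cv2.imread('pics/w2.png')
cv2.imwrite('pics/m2.png',np.hstack([cv2.resize(a[150:480,240:560],(400,412)),cv2.resize(b,(400,412))]))
E
```

```text
t: 3.57
eef_pos: [0.357, -0.4041, 0.3058]
tool_rot: [0.0, 0.674, 0.739, -0.001]
contact_force: [0.4, -0.3, -1.8]
gripper_width: 0.726
grasp_force: 34.4
[ 0.357  -0.4041  0.3058] [ 0.0002  0.6736  0.7391 -0.001 ] [ 0.475   0.1849  0.297   1.8048 -0.0566  1.1599  0.8826] [ 0.4336 -0.2738 -1.8161] 0.7260312917499263
[[ 0.9954  0.0903  0.0306  0.3512]
 [ 0.0953 -0.9451 -0.3124 -0.3222]
 [ 0.0007  0.3139 -0.9494  0.4478]
 [ 0.      0.      0.      1.    ]]
```

View pics/m2.png

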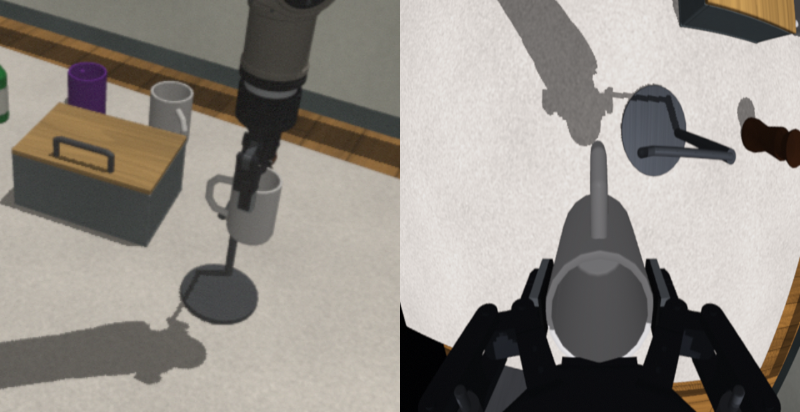

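Mug is held upright; in the wrist view (full pixels) the hook's tip is at (384,178), the post top at (536,182), the mug's handle at (318,170). Measure both against each other here.

Run:
```python
from h import *
np.set_printoptions(precision=4,suppress=True)
c=load('w2'); a=c['pixels'][120:300,240:560,::-1]
cv2.imwrite('pics/w2c.png',cv2.resize(a,None,fx=2.5,fy=2.5,interpolation=cv2.INTER_CUBIC))
f=240/np.tan(np.radians(float(c['fovy']))/2)
v,u=np.mgrid[:480,:640]; A,B=u-c['cx'],v-c['cy']; r=np.hypot(A,B)+1e-9;t=r/f; d=c['depth']
P=np.stack([np.tan(t)*A/r*d,np.tan(t)*B/r*d,d],-1)@c['pose'][:3,:3].T+c['pose'][:3,3]; P[d==0]=np.nan
z=P[...,2]
s=(z>.19)&(z<.235)&(u>360)&(u<580)&(v<215)&(v>140)
q=P[s];print(len(q)); 
for lo in np.arange(.385,.515,.01):
    k=q[(q[:,0]>=lo)&(q[:,0]<lo+.01)]
    if len(k): print(round(lo+.005,3),len(k),(k[:,1].min()+k[:,1].max())/2,np.median(k,0))
h=P[(z>.25)&(u>300)&(u<340)&(v>150)&(v<235)]; h=h[h[:,1]>-.375]
print('handle',len(h),np.median(h,0),h.min(0),h.max(0))
for lo in np.arange(-.375,-.33,.006):
    k=h[(h[:,1]>=lo)&(h[:,1]<lo+.006)]
    if len(k): print(round(lo+.003,3),len(k),(k[:,0].min()+k[:,0].max())/2,k[:,2].max())
b=P[(z>.24)&(np.hypot(P[...,0]-.357,P[...,1]+.402)<.04)&(abs(u-318)<60)]; print('mug z max',np.percentile(b[:,2],99.5))
rim=b[b[:,2]>b[:,2].max()-.004]; print(len(rim),rim.min(0),rim.max(0),cv2.minEnclosingCircle(rim[:,:2].astype(np.float32)))
```

```text
1990
0.39 78 -0.3510733370354879 [ 0.3933 -0.3508  0.2263]
0.4 170 -0.3505744952735942 [ 0.3997 -0.3501  0.2232]
0.41 157 -0.34968683584929455 [ 0.4105 -0.3494  0.2142]
0.42 184 -0.34860564380736897 [ 0.4202 -0.3484  0.2128]
0.43 166 -0.34820609448499273 [ 0.4298 -0.3478  0.2128]
0.44 161 -0.34706651109706477 [ 0.4399 -0.3467  0.213 ]
0.45 146 -0.3460861970370209 [ 0.4499 -0.3458  0.213 ]
0.46 145 -0.34520574811703336 [ 0.46   -0.3451  0.213 ]
0.47 137 -0.3442581557368817 [ 0.4699 -0.3439  0.2129]
0.48 135 -0.34337943940945875 [ 0.4797 -0.3431  0.213 ]
0.49 127 -0.34219029506904974 [ 0.4899 -0.342   0.2129]
0.5 284 -0.3411297444727087 [ 0.5002 -0.3393  0.2114]
0.51 100 -0.3414716037645107 [ 0.5079 -0.341   0.2117]
handle 1849 [ 0.3533 -0.3492  0.322 ] [ 0.3475 -0.3607  0.2852] [ 0.3592 -0.3395  0.3286]
-0.36 209 0.35437254081018144 0.32855232466587225
-0.354 532 0.35389238751744434 0.3285929244474627
-0.348 574 0.35326475229737775 0.3273052439130541
-0.342 534 0.3525562906071533 0.3193971786002
mug z max 0.4043290171211048
404 [ 0.3456 -0.3859  0.4023] [ 0.3684 -0.3806  0.4063] ((0.35700908303260803, -0.38371390104293823), 0.011516296304762363)
```

View pics/w2c.png

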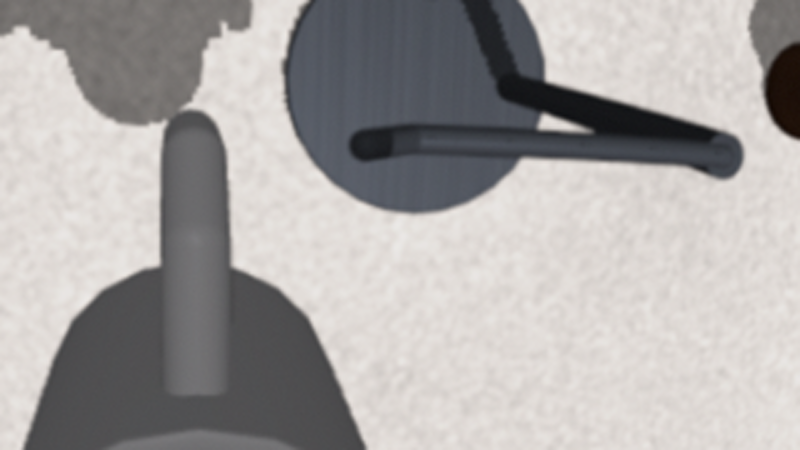

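Handle and hook are well measured: the eye is at (0.3546,-0.362,0.2975) and the arm's line is y = -0.3511+0.093·(x-0.39) at z 0.209. So the mug must shift +0.75 cm in tool x and 8.1 cm down, then about 9.3 cm along tool y.

```bash
python3 -m jog '[[0.75,0,2,0],[0.75,0,4,0],[0.75,0,6,0],[0.75,0,8.1,0],[0.75,0,8.1,0],[0.75,0,8.1,0]]'; python3 -m jog '[[0,1,0,0],[0,2,0,0],[0,3,0,0],[0,3.5,0,0],[0,3.5,0,0],[0,3.5,0,0]]'
python3 - <<'E'
from h import *
np.set_printoptions(precision=4,suppress=True)
o=bot.get_obs(); print(o['eef_pos'],o['contact_force'])
c=shot('wrist','w3'); shot('side','s3'); a=c['pixels'][100:300,220:540,::-1]
s=cv2.imread('pics/s3.png')[230:400,330:500]
cv2.imwrite('pics/m3.png',np.hstack([cv2.resize(a,(448,280)),cv2.resize(s,(280,280))]))
E
```

```text
t: 4.17
eef_pos: [0.3605, -0.3914, 0.2239]
tool_rot: [-0.001, 0.67, 0.742, 0.0]
contact_force: [0.2, -0.5, -2.8]
gripper_width: 0.723
grasp_force: 34.7
t: 4.67
eef_pos: [0.3954, -0.3894, 0.2245]
tool_rot: [0.0, 0.671, 0.742, -0.0]
contact_force: [-0.1, 0.5, -3.3]
gripper_width: 0.725
grasp_force: 34.7
[ 0.3954 -0.3894  0.2245] [-0.0735  0.4637 -3.2685]
```

View pics/m3.png

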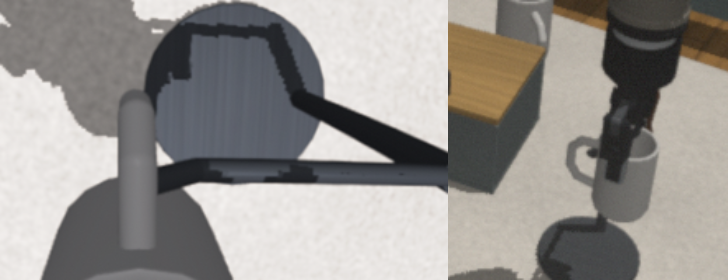

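```bash
cat >> h.py <<'E'
def wcloud(c):
    f=240/np.tan(np.radians(float(c['fovy']))/2)
    v,u=np.mgrid[:480,:640]; A,B=u-c['cx'],v-c['cy']; r=np.hypot(A,B)+1e-9;t=r/f; d=c['depth']
    P=np.stack([np.tan(t)*A/r*d,np.tan(t)*B/r*d,d],-1)@c['pose'][:3,:3].T+c['pose'][:3,3]; P[d==0]=np.nan
    return P
E
python3 - <<'E'
from h import *
np.set_printoptions(precision=4,suppress=True)
c=load('w3');P=wcloud(c);z=P[...,2];v,u=np.mgrid[:480,:640]
q=P[(z>.19)&(z<.235)&(u>295)&(u<560)&(v<250)&(v>190)]
for lo in np.arange(.385,.515,.015):
    k=q[(q[:,0]>=lo)&(q[:,0]<lo+.015)]
    if len(k): print(round(lo+.007,3),len(k),(k[:,1].min()+k[:,1].max())/2,np.median(k,0))
h=P[(z>.20)&(u>300)&(u<335)&(v>160)&(v<280)&(P[...,0]<.405)]
print('handle',h.max(0))
for lo in np.arange(-.37,-.31,.006):
    k=h[(h[:,1]>=lo)&(h[:,1]<lo+.006)]
    if len(k): print(round(lo+.003,3),len(k),(k[:,0].min()+k[:,0].max())/2,k[:,2].max())
E
```

```text
0.392 241 -0.3490804624354228 [ 0.3983 -0.3507  0.224 ]
0.407 846 -0.357641298676347 [ 0.4065 -0.3505  0.2138]
0.422 604 -0.3486578504165008 [ 0.4225 -0.348   0.2128]
0.437 567 -0.34713891156466725 [ 0.4373 -0.3463  0.2128]
0.452 510 -0.3458193586928917 [ 0.4527 -0.3452  0.2129]
0.467 496 -0.3447975504175679 [ 0.4672 -0.3439  0.2129]
0.482 451 -0.3430513977011098 [ 0.4821 -0.3423  0.2128]
0.497 773 -0.34113328026191314 [ 0.4993 -0.3391  0.2114]
0.512 184 -0.3411466551970708 [ 0.5077 -0.3415  0.2117]
handle [ 0.3998 -0.3269  0.25  ]
-0.367 16 0.38502603160061966 0.22866835929269896
-0.361 623 0.39215753425248145 0.2499681780423235
-0.355 480 0.3921007959192751 0.2491188222279786
-0.349 522 0.39166153601466813 0.24836005629487598
-0.343 499 0.39016375052326074 0.248012911598812
-0.337 589 0.38944967827210175 0.24695134209194244
-0.331 549 0.3886356919885966 0.24065780609360046
-0.325 121 0.38873292074613686 0.23192947337861552
```

The depth shows the eye at y -0.349 against the arm's -0.351, height 0.218: the tip is inside the opening. Continue in.

```bash
python3 -m jog '[[-0.1,1,0,0],[-0.1,2,0,0],[-0.1,3,0,0],[-0.1,4,0,0],[-0.1,5,0,0],[-0.1,5.7,0,0],[-0.1,5.7,0,0],[-0.1,5.7,0,0]]'; python3 -m jog '[[0,0,0.7,0],[0,0,1.4,0],[0,0,2,0],[0,0,2.2,0],[0,0,2.2,0],[0,0,2.2,0]]'
python3 - <<'E'
from h import *
np.set_printoptions(precision=4,suppress=True)
c=shot('wrist','w4');P=wcloud(c);z=P[...,2];v,u=np.mgrid[:480,:640]
q=P[(z>.19)&(z<.222)&(P[...,0]>.46)&(P[...,0]<.49)&(abs(P[...,1]+.345)<.02)];print('arm',np.median(q,0))
h=P[(z>.20)&(u>300)&(u<335)&(v>150)&(v<280)&(abs(P[...,0]-.447)<.012)&(P[...,1]>-.37)]
print('handle',h.max(0),np.median(h,0))
E
```

```text
t: 5.43
eef_pos: [0.452, -0.3846, 0.224]
tool_rot: [-0.0, 0.671, 0.742, -0.0]
contact_force: [0.3, 0.3, -3.4]
gripper_width: 0.726
grasp_force: 34.7
t: 5.93
eef_pos: [0.4514, -0.3849, 0.2021]
tool_rot: [-0.0, 0.671, 0.741, -0.0]
contact_force: [-0.6, -0.2, -2.1]
gripper_width: 0.725
grasp_force: 34.7
arm [ 0.4701 -0.3444  0.2127]
handle [ 0.455  -0.3225  0.2276] [ 0.4463 -0.3413  0.2222]
```

```bash
python3 -m jog '[[0,0,0.2,0],[0,0,0.4,0],[0,0,0.6,0],[0,0,0.8,0],[0,0,1,0],[0,0,1,0]]' 1 20; python3 -m jog '[[0,0,0.2,0],[0.1,0,0.5,0],[0.1,0,0.8,0],[0.2,0,1.1,0],[0.3,0,1.5,0],[0.3,0,1.5,0]]'
python3 - <<'E'
from h import *
shot('wrist','w5'); shot('scene','s5'); a=cv2.imread('pics/w5.png'); s=cv2.imread('pics/s5.png')[60:260,200:440]
cv2.imwrite('pics/m5.png',np.hstack([cv2.resize(a,(400,300)),cv2.resize(s,(360,300))]))
E
```

```text
t: 6.48
eef_pos: [0.4519, -0.3864, 0.1934]
tool_rot: [0.001, 0.671, 0.741, -0.0]
contact_force: [-0.9, -3.3, 4.9]
gripper_width: 0.724
grasp_force: 28.3
t: 6.98
eef_pos: [0.4517, -0.3843, 0.1785]
tool_rot: [0.002, 0.671, 0.741, -0.001]
contact_force: [-1.1, -4.7, 3.4]
gripper_width: 0.726
grasp_force: 28.1
```

View pics/m5.png

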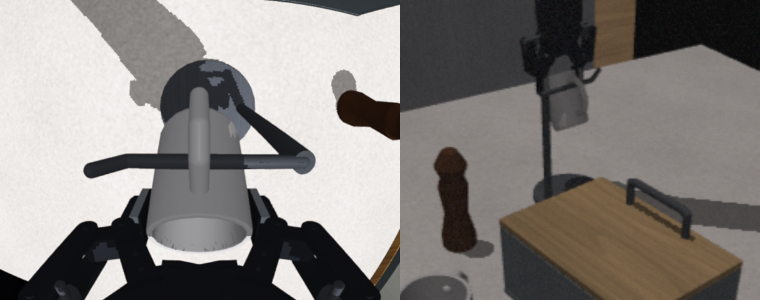

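The mug hangs on the arm by its handle and pivots between the pads as intended: wrist part shows the arm through the handle at (200,160), body tilting. A little further, then let go.

```bash
python3 -m jog '[[0.2,0,0.3,0],[0.4,0,0.6,0],[0.6,0,0.9,0],[0.8,0,1.2,0],[0.8,0,1.2,0],[0.8,0,1.2,0]]'; python3 -m jog '[[0,0,0,0],[0,0,0,0],[0,0,0,0],[0,0,0,0],[0,0,0,0],[0,0,0,0],[0,0,0,0],[0,0,0,0],[0,0,0,0],[0,0,0,0]]' -1; python3 -m jog '[[0,0,-1,0],[0,0,-3,0],[0,0,-6,0],[0,0,-9,0],[0,0,-12,0],[0,0,-15,0],[0,0,-15,0],[0,0,-15,0],[0,0,-15,0],[0,0,-15,0],[0,0,-15,0]]'
python3 - <<'E'
from h import *
shot('side','s6'); shot('scene','sc6'); a=cv2.imread('pics/s6.png')[200:440,240:480]; s=cv2.imread('pics/sc6.png')[60:260,200:440]
cv2.imwrite('pics/m6.png',np.hstack([cv2.resize(a,(380,380)),cv2.resize(s,(400,380))]))
o=bot.get_obs(); print(o['tool_rot'],o['eef_pos'])
E
```

```text
t: 7.58
eef_pos: [0.451, -0.3771, 0.1667]
tool_rot: [0.003, 0.672, 0.741, -0.001]
contact_force: [-0.3, -6.6, 3.0]
gripper_width: 0.724
grasp_force: 26.9
t: 8.42
eef_pos: [0.4505, -0.3739, 0.1653]
tool_rot: [-0.0, 0.671, 0.742, 0.0]
contact_force: [-0.3, 0.0, 0.1]
gripper_width: 1.002
grasp_force: 0.0
t: 9.33
eef_pos: [0.45, -0.3734, 0.3141]
tool_rot: [-0.001, 0.671, 0.742, -0.0]
contact_force: [-0.7, 0.1, 0.9]
gripper_width: 1.002
grasp_force: 0.0
[-9.30770149e-04  6.70882295e-01  7.41563240e-01 -2.00972268e-04] [ 0.45018307 -0.37359326  0.31429705]
```

View pics/m6.png

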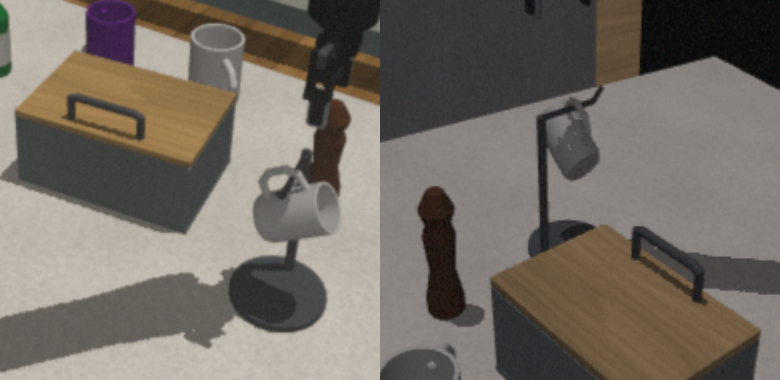

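The mug hangs by its handle on the hook, body below the arm, lid shut (side part: handle at (280,185) on the arm; scene part: mug at (575,140)). Now over the lid's handle, measuring it with the wrist camera's depth.

```bash
python3 -m jog '[[3,0.7,0,0],[6,1.4,0,0],[9,2.1,0,0],[12,2.8,0,0],[15,3.5,0,0],[18,4.2,0,0],[21,4.9,0,0],[24,5.6,0,0],[27,6.3,0,0],[30,7,0,0],[32.6,7.65,0,-0.04],[32.6,7.65,0,-0.04],[32.6,7.65,0,-0.04],[32.6,7.65,0,-0.04]]'
python3 - <<'E'
from h import *
np.set_printoptions(precision=4,suppress=True)
c=shot('wrist','w7');P=wcloud(c);z=P[...,2];px=c['pixels'].astype(int);print(c['pose'][:3,3])
m=(abs(z-.132)<.006)&(px[...,0]-px[...,2]>20)&(abs(P[...,1])<.3)&(P[...,0]>.4)
k,lab,st,_=cv2.connectedComponentsWithStats(m.astype(np.uint8)); 
q=P[m];print('lid',len(q),cv2.minAreaRect(q[:,:2].astype(np.float32)),np.median(q[:,2]))
b=P[(z>.165)&(z<.182)&(abs(P[...,0]-.496)<.04)&(abs(P[...,1]+.04)<.09)]
print('bar',len(b),np.median(b,0),cv2.minAreaRect(b[:,:2].astype(np.float32)),np.percentile(b[:,2],95))
g=P[(z>.12)&(z<.24)&(P[...,1]<-.2)&(abs(P[...,0]-.45)<.1)]; print('mug/stand',len(g))
E
```

```text
t: 10.6
eef_pos: [0.4939, -0.0427, 0.3149]
tool_rot: [-0.0, 0.656, 0.755, -0.0]
contact_force: [0.8, -1.0, 0.3]
gripper_width: 1.001
grasp_force: 0.0
[0.4827 0.0366 0.4571]
lid 50823 ((0.6701904535293579, -0.020615115761756897), (0.3881097435951233, 0.2806988060474396), 7.477293491363525) 0.13158636386079803
bar 2050 [ 0.4964 -0.0358  0.1743] ((0.49746793508529663, -0.04239913821220398), (0.011719663627445698, 0.11942926049232483), 7.842159271240234) 0.17608156917719556
mug/stand 115
```

```bash
python3 -m jog '[[0,0.3,3,0],[0,0.3,6,0],[0,0.3,9,0],[0,0.3,12,0],[0,0.3,14.5,0],[0,0.3,16,0],[0,0.3,16,0],[0,0.3,16,0]]'; python3 -m jog '[[0,0,0,0],[0,0,0,0],[0,0,0,0],[0,0,0,0],[0,0,0,0],[0,0,0,0],[0,0,0,0],[0,0,0,0],[0,0,0,0],[0,0,0,0],[0,0,0,0],[0,0,0,0]]' 1 20
```

```text
t: 11.32
eef_pos: [0.4966, -0.0427, 0.155]
tool_rot: [-0.0, 0.657, 0.754, -0.001]
contact_force: [0.4, -0.3, 1.2]
gripper_width: 1.003
grasp_force: 0.0
t: 12.32
eef_pos: [0.4971, -0.0415, 0.1556]
tool_rot: [-0.0, 0.656, 0.755, 0.0]
contact_force: [-1.5, 0.4, 5.8]
gripper_width: 0.131
grasp_force: 20.0
```

```bash
python3 -m jog '[[0,0.2,-0.7,0],[0,0.5,-1.45,0],[0,0.8,-2.2,0],[0,1.15,-2.9,0],[0,1.5,-3.55,0],[0,1.9,-4.2,0],[0,2.3,-4.9,0],[0,2.75,-5.5,0],[0,3.2,-6.1,0],[0,3.7,-6.7,0],[0,4.25,-7.3,0],[0,4.8,-7.85,0],[0,4.8,-7.85,0],[0,4.8,-7.85,0]]'
python3 - <<'E'
from h import *
np.set_printoptions(precision=4,suppress=True)
for n in('scene','side'):
    c=shot(n,n+'8');P=cloud(c);px=c['pixels'].astype(int);z=P[...,2]
    m=(px[...,0]-px[...,2]>25)&(z>.14)&(z<.35)&(abs(P[...,0]-.57)<.15)&(abs(P[...,1]+.03)<.17)
    q=P[m]
    if len(q)>100:
        n_=np.linalg.svd(q-q.mean(0),full_matrices=False)[2][2]; print(n,len(q),n_,'angle',np.degrees(np.arccos(abs(n_[2]))))
E
```

```text
t: 13.48
eef_pos: [0.5427, -0.0355, 0.235]
tool_rot: [-0.001, 0.656, 0.755, -0.002]
contact_force: [-12.2, -3.0, 9.2]
gripper_width: 0.13
grasp_force: 20.2
scene 9091 [-0.4835 -0.0627 -0.8731] angle 29.178424212942616
side 1464 [-0.4512 -0.0545 -0.8908] angle 27.031449846589055
```

```bash
python3 -m jog '[[0,0.4,-0.65,0],[0,1,-1.15,0],[0,1.6,-1.65,0],[0,2.25,-2.05,0],[0,2.9,-2.45,0],[0,3.6,-2.85,0],[0,4.25,-3.2,0],[0,4.95,-3.55,0],[0,5.65,-3.85,0],[0,6.4,-4.1,0],[0,7.15,-4.35,0],[0,7.9,-4.55,0],[0,7.9,-4.55,0],[0,7.9,-4.55,0],[0,7.9,-4.55,0],[0,7.9,-4.55,0]]'
cat > ang.py <<'E'
from h import *
np.set_printoptions(precision=4,suppress=True)
o=bot.get_obs();print(o['eef_pos'],o['contact_force'],o['gripper_width'])
for n in('scene','side'):
    c=shot(n,n+'9');P=cloud(c);px=c['pixels'].astype(int);z=P[...,2]
    q=P[(px[...,0]-px[...,2]>20)&(z>.14)&(z<.35)&(abs(P[...,0]-.6)<.15)&(abs(P[...,1]+.03)<.18)]
    for _ in range(3):
        if len(q)<100: break
        k=np.linalg.svd(q-q.mean(0),full_matrices=False)[2][2]; d=(q-q.mean(0))@k; q=q[abs(d)<.006]
    if len(q)>100: print(n,len(q),k,'angle',np.degrees(np.arccos(abs(k[2]))),'zmax',q[:,2].max())
    m=P[(px.max(-1)-px.min(-1)<30)&(px.min(-1)>60)&(z>.09)&(z<.26)&(np.hypot(P[...,0]-.45,P[...,1]+.36)<.1)]
    print('mug',len(m),np.median(m,0) if len(m) else '')
E
python3 ang.py
```

```text
t: 14.92
eef_pos: [0.6241, -0.0246, 0.2806]
tool_rot: [0.001, 0.656, 0.755, 0.001]
contact_force: [-2.4, -4.9, 5.3]
gripper_width: 0.13
grasp_force: 21.1
[ 0.6241 -0.0246  0.2806] [-2.4046 -4.9279  5.3139] 0.12963739759909182
scene 10034 [-0.8583 -0.1115 -0.5009] angle 59.94081764070937 zmax 0.2916629973127024
mug 8 [ 0.4627 -0.3465  0.1934]
side 3953 [-0.8621 -0.1118 -0.4942] angle 60.38009295009632 zmax 0.29286637510792446
mug 2036 [ 0.4299 -0.36    0.175 ]
```

The lid is at 60° in both views, held with light force, and the mug is still at the hook. Settle, re-check, and hand in.

```bash
python3 -m jog '[[0,0,0,0],[0,0,0,0],[0,0,0,0],[0,0,0,0],[0,0,0,0],[0,0,0,0],[0,0,0,0],[0,0,0,0],[0,0,0,0],[0,0,0,0],[0,0,0,0],[0,0,0,0]]' && python3 ang.py && python3 -c "from station import bot; print(bot.hand_in())"
```

```text
t: 16.02
eef_pos: [0.624, -0.0247, 0.2805]
tool_rot: [0.001, 0.656, 0.755, 0.001]
contact_force: [-1.8, -4.9, 4.7]
gripper_width: 0.127
grasp_force: 21.1
[ 0.624  -0.0247  0.2805] [-1.7576 -4.8614  4.7359] 0.12730413508989458
scene 10029 [0.8581 0.1115 0.5013] angle 59.91509111404139 zmax 0.2916251830833234
mug 10 [ 0.4642 -0.3437  0.194 ]
side 3948 [-0.8629 -0.112  -0.4928] angle 60.474120084032556 zmax 0.29125811087315057
mug 2036 [ 0.4297 -0.3598  0.1755]
the job is handed in; nothing more can be done
None
```

The small white mug hangs by its handle on the hook and the gripper is holding the lid still at about 60°; I handed the job in at about 16 s, but the hand-in returned no verdict.

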